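# Test a parts-case lid on its friction hinge

## Robot

A 6-joint arm with a two-finger parallel gripper is mounted at the origin on the work surface. World frame = base frame: x ahead of the robot, y to its left, z up, the work surface at z = 0. Lengths are in mm, angles in rad, forces in N, time in s.
With the tool pointing down it reaches from about 300 to 875 mm from the base axis. Payload 6.4 kg.
Tool frame: the origin (TCP) lies midway between the tips of the shut fingers; the grasp point (between the pads) lies 19 mm behind it; z points along the fingers, y is the line along which they close (so a half turn about z gives the same grasp; the last joint's range is limited). The gripper opens to 88 mm and grips with 3 to 60 N. Pads are 18 mm wide; open, the fingers measure 123 mm over their backs; the gripper's body (75 mm by 187 mm) begins 45 mm behind the grasp point.
Start: joints at [-1.53, 0.181, 1.607, -0, 1.354, -0.206], TCP at [140.489, -557.588, 238.714] pointing down, gripper open.
Joint ranges: [-2.99, 2.99], [-0.89, 2.07], [0.3, 2.58], [-1.14, 4.28], [0, 2.63], [-3.12, 3.12]. Speed limits (rad/s): [2.57, 2.57, 3.01, 3.14, 3.14, 3.14].

## Interface

Orientations are given as a unit quaternion [x, y, z, w].
In Python, from workcell import * gives the robot as it stands.
- The arm moves only by the tool jog_arm, never from a script. Its argument "deltas" is a list of rows, each an object of numbers: "tx", "ty", "tz": the shift along the tool's x, y, z in m; "turn": the turn about the tool's z in rad. In form: [{"tx": .., "ty": .., "tz": .., "turn": ..}, ...]. A call has 1 to 20 rows; each row is the pose to reach, as a shift and turn from the pose commanded when the call began, along the tool's axes at that moment; what a row does not reach only later rows make up. A row lasts 1/12 s, in which the tool goes at most 41.7 mm and 7.16 degrees, less where a joint would pass 70% of its speed; a pose out of reach is approached as far as the arm can. A call with a gripper value outside its range is refused whole. "fingers" is the finger opening in m, from 0 to 0.0881, set as the call begins (left out, the last holds). The fingers move at their own pace and stop on an object; the grip force is fixed at half the most. Time passes only in rows, so rows that repeat a pose let the fingers close. It gives the time, the measured TCP pose, the force, the opening and the grip force at its end, in the units of the state.
- read_state(): the state, without advancing time (a new reading comes with each control period).
- snapshot(name): name is "scene" or "top"; returns a dict with "img" (400x640x3 uint8, blue, green, red), "fx", "fy", "cx", "cy" (pixels), "D" ([k1, k2, p1, p2, k3] as OpenCV has them; the pictures are not rectified), "rvec" (rotation vector, rad) and "tvec" (3), from world to camera coordinates, as OpenCV has them. Camera axes: x right, y down, z forward; pixel columns grow to the right and rows downward; lengths in mm; the calibration is good to about 2 mm. A picture is of the moment at which its call begins. There is no depth.
- sign_off(): hands the job in; it is judged then, once.
The state is a dict: "t": time; "joint_pos": joint angles; "qvel": joint speeds; "joint_efforts": joint torques, N m; "ee_pos": TCP position; "eef_rot": TCP orientation; "wrist_force": force on the tool from outside, world axes, zero at the start; "moment": the same for the moment, N m; "grip_width": finger opening in mm; "gripper_force": force on a finger pad.
Only numpy, scipy, OpenCV 4.12 (cv2) and the standard library are available. Lean on these libraries where they do the work, as an engineer would, in place of code of your own. Each camera call takes 0.05 s, during which the arm holds its last target. There are 200 camera calls.

## Task

Test the friction hinge of the green parts case: lift the lid by its bar to about half-way (some 45 degrees), let go of it completely and see that it holds there by itself for a couple of seconds. Then take the bar again and open the lid slowly until you feel it come up against the red sprung buffer behind it, lean it on with a light push of about 8 newtons at the buffer (never more than 16), and let go, leaving it standing against the buffer. Do not swing the lid fast, touch the buffer stand, or disturb the other things on the cart.

Things in the scene. Friction and masses are not known exactly. Their poses are not given: they have to be found in the camera images.
- case: Green steel parts case, fixed to the cart: 160 mm deep (its x), 240 mm wide (its y), 70 mm high, open-topped under its lid. Origin: centre of the underside; x points away from the lid's bar towards the hinge, z up. It is turned up to 0.35 rad either way. Inside are tins only.
- lid (a joint): Angle of the case's lid in rad: 0 shut (level), growing as the bar rises, 1.57 upright. The 6 mm thick lid (about 0.25 to 0.5 kg) has a stiff friction hinge (about 1 N m) and stays where it is left. Moving it up takes about 6 to 8 N at the bar.
- lid_hinge (a point): The hinge axis (parallel to the case's y) at its middle: on the case's far upper edge, 80 mm along the case's x from its origin and 70 mm up.
- lid_handle (a point): Middle of the lid's steel bar, 10 mm thick, 110 mm long, parallel to the hinge, 45 mm in front of the lid's free edge (40 mm free gap; a 10 mm rod holds each end). It circles the hinge axis at 205 mm; shut, it is 73 mm above the cart. Pinch it from above, fingers closing along the case's x; it turns between the fingers, so a tool that keeps pointing down can follow it.
- stay: Dark steel stand fixed behind the case, 202 mm high, post 20 by 30 mm, foot 60 by 100 mm; origin: centre of its underside, 155 mm along the case's x from the case's origin, same axes.
- stay_nut (a point): Fixed brass nut on the stand, 120 mm above the hinge level: a screw through it carries a red dome, 24 mm across, facing the lid, sprung 3 N per mm over 12 mm. Its setting is unknown and differs each time: the lid meets it anywhere from 1.1 to 1.6 rad, 120 mm from the hinge axis, so a push there shows as 0.6 times as much extra force at the bar, along its path. The hinge holds the lid against it.
- panel: Blue plastic foundation panel, 420 by 140 by 4 mm, lying loose; origin: centre of the underside. Leave alone.
- topbar: Grooved pine top bar, 480 by 27 by 20 mm, lying loose; origin: centre of the underside. Leave alone.
- screwdriver: Stubby wooden-handled screwdriver, 110 mm long, lying loose near the robot, before the case. Leave alone.
- pliers: Chrome pliers, 150 mm long, 12 mm high, lying loose near the robot, before the case. Leave alone.
- jar: Amber honey jar, 64 mm across, 90 mm high, loose at the near left; origin: centre of the underside. Leave alone.
- mallet: Wooden-handled hammer, 260 mm long, lying loose at the right side. Leave alone.

How it is judged (in metres and radians):
On the way, in this order (a step that is already met when the one before it is completed fails the run):
1. the lid stands half-way open (0.6 to 1.0 rad), untouched and still, for 1.2 s (value of joint lid between 0.6 and 1 rad and contact force between each of the arm, the fingers and case below 0.1 N and velocity of joint lid between -0.05 and 0.05 rad/s), for 1.2 s.
2. the lid presses on the buffer with 4 to 16 N for 0.4 s (contact force between case and stay between 4 and 16 N), for 0.4 s.
At the end, for the whole second after the job is handed in: The lid, released and still, stands open (beyond 1.05 rad) and still leans on the buffer with 1 to 16 N (value of joint lid above 1.05 rad and contact force between case and stay between 1 and 16 N and velocity of joint lid between -0.05 and 0.05 rad/s and contact force between the fingers and case below 0.1 N); the robot touches nothing.
It fails at once if the lid pushes on the buffer with more than 16 N (contact force between case and stay above 16 N).
It fails at once if the lid swings faster than 1.2 rad/s (velocity of joint lid above 1.2 rad/s or velocity of joint lid below -1.2 rad/s).
It fails at once if the robot pushes the buffer or its stand with more than 2 N (contact force between any of the fingers, the arm and stay above 2 N).
It fails at once if another thing on the cart is moved more than 30 mm (distance of any of panel, topbar, screwdriver, pliers, jar, mallet from where it was at the start of the episode above 0.03 m).
It also fails if it takes over 72 s, if anything falls off the work surface, if the arm or the gripper's body presses on something with over 40 N, if the wrist force passes 120 N, or if a joint passes its speed limit or range.

## Working session

There is one attempt and no reset: what is moved stays moved. The work goes in short steps, Python scripts to look and compute and a tool call to move; the robot and the scene stay as the last step left them, time stands still between calls to the robot, and variables do not carry over. Pictures are saved under pics/ and viewed, at most 10 in all, crops included, and the job is handed in when it is done.

Besides the shell and the picture viewer there is one more tool, called after "Request:" by a JSON object that holds its "fn" and its "kwargs", one argument or row to a line. jog_arm: Moves the arm, as the interface text tells. Its arguments: {"type":"object","properties":{"deltas":{"type":"array","items":{"type":"object","properties":{"tx":{"type":"number"},"ty":{"type":"number"},"tz":{"type":"number"},"turn":{"type":"number"}}}},"fingers":{"type":"number"}},"required":["deltas"]}

```bash
mkdir -p pics; python3 - <<'E'
from workcell import *
import cv2
for n in("scene","top"):
    s=snapshot(n); cv2.imwrite(f"pics/{n}0.png",s["img"]); print({k:s[k] for k in s if k!="img"})
print(read_state())
E
```

```text
{'fx': 469.75070745549556, 'fy': 469.75070745549556, 'cx': 322.7492666512644, 'cy': 195.4711228100727, 'D': array([-0.01105081,  0.        ,  0.        ,  0.        ,  0.        ]), 'rvec': array([ 2.03916738,  1.62252761, -0.54692746]), 'tvec': array([-122.16989659, -341.65527965, 2047.16634159])}
{'fx': 441.5228081939745, 'fy': 441.5228081939745, 'cx': 325.087050261321, 'cy': 199.6329453660435, 'D': array([0.02716001, 0.        , 0.        , 0.        , 0.        ]), 'rvec': array([ 2.07262405, -2.15827794,  0.22697152]), 'tvec': array([  -6.96408388,  570.42880724, 1441.48925683])}
{'t': 0.1, 'joint_pos': array([-1.53029945e+00,  1.81465867e-01,  1.60786940e+00, -5.14424616e-05,
        1.35379351e+00, -2.06321153e-01]), 'qvel': array([-9.69979115e-04,  2.98319063e-05, -3.43989939e-03,  9.84424951e-04,
       -5.18425536e-04, -4.43259468e-04]), 'joint_efforts': array([ 2.57922047e-04, -4.34822559e+01, -3.42696691e+01,  7.02949427e-02,
        3.39971075e-02, -3.21709354e-05]), 'ee_pos': array([ 140.45417521, -557.10058259,  237.91938612]), 'eef_rot': array([ 9.92393790e-01,  1.23101482e-01,  3.85811561e-05, -7.67502065e-04]), 'wrist_force': array([ 0.33194404, -0.03591389,  0.81890406]), 'moment': array([ 0.10361545, -0.01598341,  0.03477593]), 'gripper_force': 0.0, 'grip_width': 88.11684362142604}
```

View pics/scene0.png

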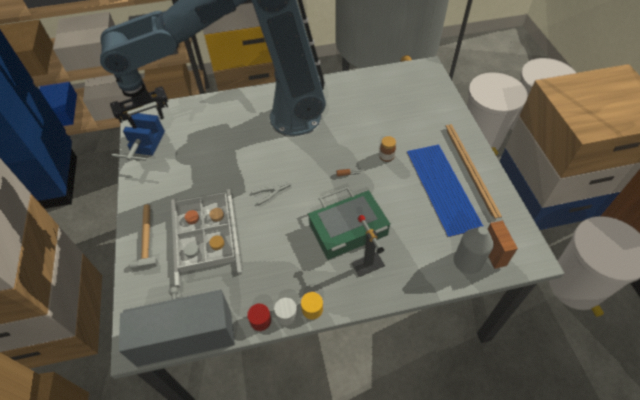

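View pics/top0.png

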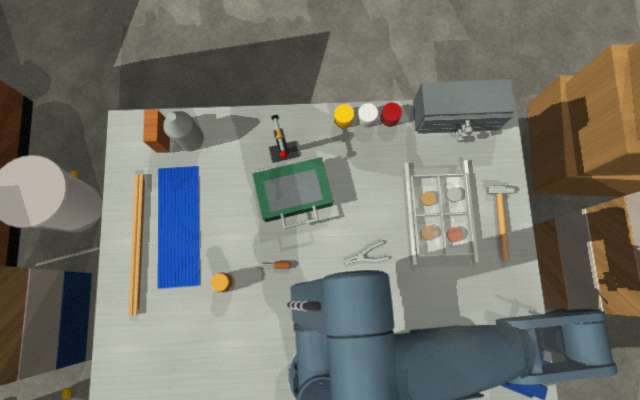

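The scene and top views show the green case at about (292,190) in the top image, with its bar at about (305,217), the buffer stand at (283,152) and the robot at the lower right. Next I measure the lid outline and the bar.

```bash
cat > h.py <<'E'
from workcell import *
import cv2, numpy as np
def ray(s,px):
    K=np.array([[s["fx"],0,s["cx"]],[0,s["fy"],s["cy"]],[0,0,1]]);R=cv2.Rodrigues(s["rvec"])[0]
    u=cv2.undistortPoints(np.array(px,float).reshape(-1,1,2),K,s["D"]).reshape(-1,2)
    d=np.c_[u,np.ones(len(u))]@R; return -R.T@s["tvec"],d
def onplane(s,px,z):
    c,d=ray(s,px); return c+d*((z-c[2])/d[:,2])[:,None]
def proj(s,P):
    K=np.array([[s["fx"],0,s["cx"]],[0,s["fy"],s["cy"]],[0,0,1]])
    return cv2.projectPoints(np.array(P,float).reshape(-1,1,3),s["rvec"],s["tvec"],K,s["D"])[0].reshape(-1,2)
E
python3 - <<'E'
from h import *
for n,roi in(("top",(235,140,115,90)),("scene",(290,175,120,100))):
    s=snapshot(n); im=s["img"]; h=cv2.cvtColor(im,cv2.COLOR_BGR2HSV)
    m=cv2.inRange(h,(55,90,30),(90,255,255))
    c=max(cv2.findContours(m,0,2)[0],key=cv2.contourArea)
    q=cv2.approxPolyDP(cv2.convexHull(c),4,True).reshape(-1,2)
    print(n,q.tolist())
    for z in(70,76): print(z,onplane(s,q,z)[:,:2].round().tolist())
    if n=="top":
        P=onplane(s,c.reshape(-1,2),74)[:,:2].astype(np.float32); print("rect",cv2.minAreaRect(P))
    x,y,w,hh=roi; cv2.imwrite(f"pics/{n}_c.png",cv2.resize(im[y:y+hh,x:x+w],None,fx=6,fy=6,interpolation=2))
E
```

```text
top [[320, 158], [331, 204], [265, 220], [253, 174]]
70 [[714.0, -18.0], [552.0, -49.0], [506.0, 173.0], [667.0, 212.0]]
76 [[712.0, -18.0], [550.0, -49.0], [505.0, 173.0], [665.0, 211.0]]
rect ((608.1763916015625, 78.38444519042969), (171.54434204101562, 240.2976531982422), 11.7409086227417)
scene [[310, 214], [318, 211], [362, 227], [363, 234], [326, 248]]
70 [[560.0, -46.0], [554.0, -15.0], [654.0, 119.0], [682.0, 114.0], [707.0, -21.0]]
76 [[564.0, -46.0], [558.0, -16.0], [658.0, 117.0], [686.0, 113.0], [710.0, -22.0]]
```

View pics/top_c.png

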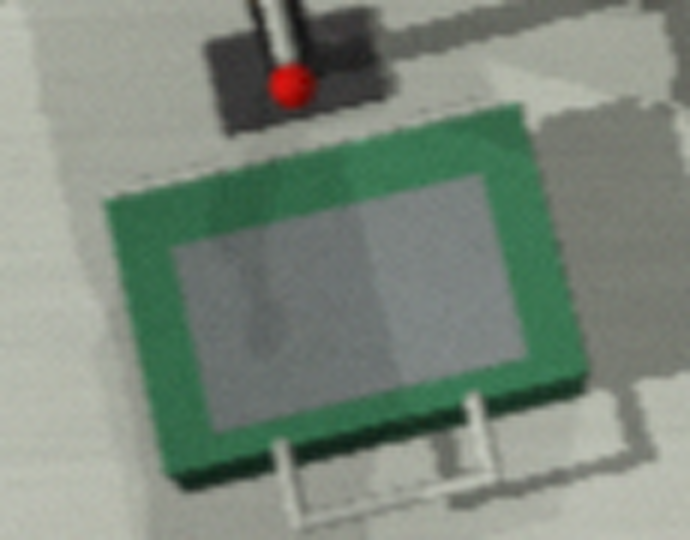

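View pics/scene_c.png

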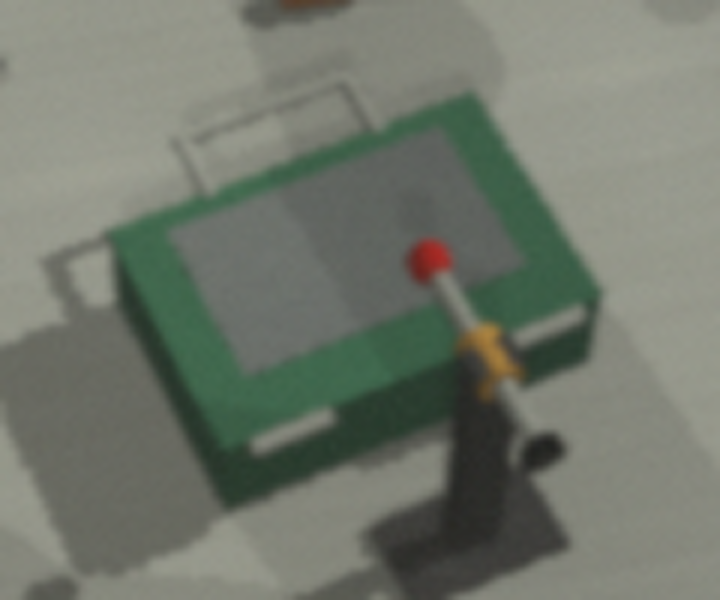

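The top crop shows the lid corners at about (107,200), (520,103), (585,377) and (167,473), with bar ends at (298,522) and (492,478). In the scene crop the bar ends are at about (180,145) and (345,83), and the dome is at (430,261). Dividing by 6 gives full-image pixels, which I now triangulate.

```bash
python3 - <<'E'
from h import *
T=snapshot("top");S=snapshot("scene")
f=lambda a,o:(np.array(a,float)+.5)/6-.5+np.array(o)
tl=f([(107,200),(520,103),(585,377),(167,473)],(235,140)); P=onplane(T,tl,76)[:,:2]; print("lid",P.round(1).tolist())
b=P[:2].mean(0);fr=P[2:].mean(0); print("depth",np.linalg.norm(b-fr),"width",np.linalg.norm(P[0]-P[1]),np.linalg.norm(P[2]-P[3]))
v=b-fr+0;print("yaw x",np.arctan2(v[1],v[0]),"yaw y",[np.arctan2(-(w[0]),w[1]) for w in(P[0]-P[1],P[3]-P[2])],"centre",P.mean(0))
bt=f([(298,522),(492,478)],(235,140)); B=onplane(T,bt,73)[:,:2]; print("bar top",B,B.mean(0))
sl=f([(110,235),(478,95),(600,292),(222,447)],(290,175));print("scene lid",onplane(S,sl,76)[:,:2].round(1).tolist(),onplane(S,sl,76)[:,:2].mean(0))
bs=f([(180,145),(345,83)],(290,175)); B=onplane(S,bs,73)[:,:2]; print("bar scene",B,B.mean(0))
# dome triangulate
c1,d1=ray(T,f([(292,87)],(235,140)));c2,d2=ray(S,f([(430,261)],(290,175)))
A=np.c_[d1[0],-d2[0]];t=np.linalg.lstsq(A,c2-c1,rcond=None)[0];print("dome",c1+d1[0]*t[0],c2+d2[0]*t[1])
E
```

```text
lid [[668.7, 213.1], [716.8, -22.8], [555.7, -52.9], [510.7, 181.1]]
depth 162.5548543995877 width 240.7887168861122 238.26086926823595
yaw x 0.1923035332419828 yaw y [np.float64(0.20080138994867625), np.float64(0.18976527974033566)] centre [612.98083385  79.6093763 ]
bar top [[480.82449816 109.40395647]
 [501.12490439   1.18223154]] [490.97470127  55.293094  ]
scene lid [[560.8, -53.3], [512.0, 185.0], [664.8, 214.2], [714.5, -21.1]] [613.04026927  81.19180341]
bar scene [[504.62628807   1.17032253]
 [482.34880356 109.37081986]] [493.48754582  55.27057119]
dome [693.91758736  97.46503928 192.18231485] [694.06832629  98.47396874 192.3144048 ]
```

The two views agree: yaw is about 0.194, the case centre is (613,80), and the bar middle is about (491.5,55.5,73). The hinge is about (691.5,95.5,70). The tool's y must turn from −1.324 to 0.194 rad, so the turn is −1.518. I now move above the bar at z≈190.

Request:
{"fn": "jog_arm", "kwargs": {
  "deltas": [
    {"tx":0.01,"ty":-0.01,"tz":0.0,"turn":-0.03},
    {"tx":0.03,"ty":-0.031,"tz":0.0,"turn":-0.1},
    {"tx":0.058,"ty":-0.06,"tz":0.0,"turn":-0.2},
    {"tx":0.087,"ty":-0.09,"tz":0.0,"turn":-0.3},
    {"tx":0.116,"ty":-0.12,"tz":0.0,"turn":-0.4},
    {"tx":0.145,"ty":-0.15,"tz":0.0,"turn":-0.5},
    {"tx":0.174,"ty":-0.18,"tz":0.0,"turn":-0.6},
    {"tx":0.203,"ty":-0.21,"tz":0.0,"turn":-0.7},
    {"tx":0.232,"ty":-0.24,"tz":0.0,"turn":-0.8},
    {"tx":0.261,"ty":-0.27,"tz":0.0,"turn":-0.9},
    {"tx":0.29,"ty":-0.3,"tz":0.0,"turn":-1.0},
    {"tx":0.319,"ty":-0.33,"tz":0.0,"turn":-1.1},
    {"tx":0.348,"ty":-0.36,"tz":0.005,"turn":-1.2},
    {"tx":0.377,"ty":-0.39,"tz":0.01,"turn":-1.3},
    {"tx":0.406,"ty":-0.42,"tz":0.02,"turn":-1.4},
    {"tx":0.435,"ty":-0.45,"tz":0.03,"turn":-1.48},
    {"tx":0.462,"ty":-0.479,"tz":0.04,"turn":-1.518},
    {"tx":0.48,"ty":-0.498,"tz":0.045,"turn":-1.518},
    {"tx":0.49,"ty":-0.509,"tz":0.05,"turn":-1.518},
    {"tx":0.49,"ty":-0.509,"tz":0.05,"turn":-1.518}
  ],
  "fingers": 0.038
}}

```text
t: 1.97
ee_pos: [491.4, 58.4, 187.6]
eef_rot: [0.634, 0.773, -0.0, -0.001]
wrist_force: [-0.3, -0.5, -0.4]
grip_width: 38.1
gripper_force: 0.0
```

Request:
{"fn": "jog_arm", "kwargs": {
  "deltas": [
    {"tz":0.015},
    {"tz":0.04},
    {"tz":0.065},
    {"tz":0.085},
    {"tz":0.09},
    {"tz":0.09},
    {"tz":0.09}
  ]
}}

```text
schema error: expected keys tx, ty, tz, turn
```

```bash
python3 - <<'E'
from h import *
s=read_state();print(s["ee_pos"],s["wrist_force"])
ims=[]
for n in("top","scene"):
    S=snapshot(n); tcp=s["ee_pos"]
    im=S["img"].copy()
    p=proj(S,[tcp])[0].astype(int); b=proj(S,[[491.5,55.5,73]])[0]
    print(n,p,b); x,y=max(p[0]-45,0),p[1]-45
    c=cv2.resize(S["img"][y:y+90,x:x+90],None,fx=4,fy=4,interpolation=2)
    for q,col in((p,(255,0,255)),(b,(0,0,255))): cv2.circle(c,tuple(int(v) for v in (q-[x,y])*4+2),3,col,1)
    ims.append(c)
cv2.imwrite("pics/above.png",np.hstack(ims))
E
```

```text
[491.44250189  58.39296662 187.55643666] [-0.27827738 -0.46048497 -0.41252228]
top [297 217] [300.38268037 222.75500579]
scene [334 173] [333.37049211 193.10521264]
```

View pics/above.png

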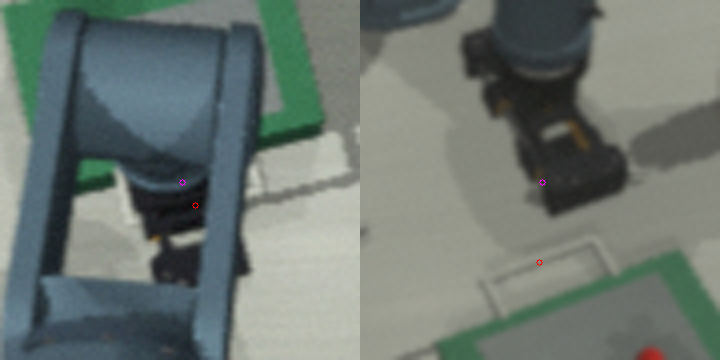

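The tool is above the bar: the scene panel has the bar at about (545,260) and the predicted bar point at (539,262), with the gripper body end hiding the fingers. The gripper is 0.5 mm off along the case's x, so I descend.

Request:
{"fn": "jog_arm", "kwargs": {
  "deltas": [
    {"tx":0,"ty":0,"tz":0.015,"turn":0},
    {"tx":0,"ty":0,"tz":0.04,"turn":0},
    {"tx":0,"ty":0,"tz":0.065,"turn":0},
    {"tx":0,"ty":0,"tz":0.08,"turn":0},
    {"tx":0,"ty":0,"tz":0.09,"turn":0},
    {"tx":0,"ty":0,"tz":0.1,"turn":0},
    {"tx":0,"ty":0,"tz":0.11,"turn":0},
    {"tx":0,"ty":0,"tz":0.12,"turn":0},
    {"tx":0,"ty":0,"tz":0.128,"turn":0},
    {"tx":0,"ty":0,"tz":0.132,"turn":0},
    {"tx":0,"ty":0,"tz":0.132,"turn":0},
    {"tx":0,"ty":0,"tz":0.132,"turn":0}
  ]
}}

```text
t: 3.07
ee_pos: [491.4, 55.8, 56.7]
eef_rot: [0.635, 0.772, -0.0, -0.0]
wrist_force: [0.7, -1.1, -0.4]
grip_width: 38.1
gripper_force: 0.0
```

Request:
{"fn": "jog_arm", "kwargs": {
  "deltas": [
    {"tx":0,"ty":0,"tz":0,"turn":0},
    {"tx":0,"ty":0,"tz":0,"turn":0},
    {"tx":0,"ty":0,"tz":0,"turn":0},
    {"tx":0,"ty":0,"tz":0,"turn":0},
    {"tx":0,"ty":0,"tz":0,"turn":0},
    {"tx":0,"ty":0,"tz":0,"turn":0}
  ],
  "fingers": 0.004
}}

```text
t: 3.57
ee_pos: [490.4, 55.5, 56.8]
eef_rot: [0.635, 0.772, -0.001, -0.001]
wrist_force: [-5.5, -2.0, 6.1]
grip_width: 8.7
gripper_force: 30.1
```

The bar is held with 30 N of grip, and there is about 1 mm of bias along x. I now work out the arc numbers.

```bash
cat > arc.py <<'E'
import sys,numpy as np
def arc(a,b,n):
    t=np.linspace(a,b,n+1)+.0146; y=205*(np.cos(t[0])-np.cos(t)); z=-205*(np.sin(t)-np.sin(t[0]))
    print(a,b,[(round(u/1000,4),round(v/1000,4)) for u,v in zip(y[1:],z[1:])])
a=list(map(float,sys.argv[1:])); arc(a[0],a[1],int(a[2]))
E
python3 arc.py 0 .42 18; python3 arc.py .42 .82 18
```

```text
0.0 0.42 [(np.float64(0.0001), np.float64(-0.0048)), (np.float64(0.0004), np.float64(-0.0096)), (np.float64(0.0007), np.float64(-0.0143)), (np.float64(0.0012), np.float64(-0.0191)), (np.float64(0.0017), np.float64(-0.0238)), (np.float64(0.0024), np.float64(-0.0286)), (np.float64(0.0032), np.float64(-0.0333)), (np.float64(0.0041), np.float64(-0.038)), (np.float64(0.0051), np.float64(-0.0427)), (np.float64(0.0062), np.float64(-0.0473)), (np.float64(0.0075), np.float64(-0.0519)), (np.float64(0.0088), np.float64(-0.0565)), (np.float64(0.0103), np.float64(-0.0611)), (np.float64(0.0118), np.float64(-0.0656)), (np.float64(0.0135), np.float64(-0.0701)), (np.float64(0.0152), np.float64(-0.0746)), (np.float64(0.0171), np.float64(-0.079)), (np.float64(0.019), np.float64(-0.0833))]
0.42 0.82 [(np.float64(0.002), np.float64(-0.0041)), (np.float64(0.004), np.float64(-0.0082)), (np.float64(0.0062), np.float64(-0.0122)), (np.float64(0.0084), np.float64(-0.0162)), (np.float64(0.0107), np.float64(-0.0201)), (np.float64(0.0131), np.float64(-0.024)), (np.float64(0.0156), np.float64(-0.0278)), (np.float64(0.0182), np.float64(-0.0315)), (np.float64(0.0209), np.float64(-0.0352)), (np.float64(0.0236), np.float64(-0.0389)), (np.float64(0.0264), np.float64(-0.0424)), (np.float64(0.0293), np.float64(-0.0459)), (np.float64(0.0323), np.float64(-0.0494)), (np.float64(0.0353), np.float64(-0.0528)), (np.float64(0.0385), np.float64(-0.0561)), (np.float64(0.0417), np.float64(-0.0593)), (np.float64(0.0449), np.float64(-0.0625)), (np.float64(0.0483), np.float64(-0.0656))]
```

Request:
{"fn": "jog_arm", "kwargs": {
  "deltas": [
    {"tx":0,"ty":-0.0005,"tz":-0.002,"turn":0},
    {"tx":0,"ty":-0.001,"tz":-0.005,"turn":0},
    {"tx":0,"ty":-0.0007,"tz":-0.0096,"turn":0},
    {"tx":0,"ty":-0.0003,"tz":-0.0143,"turn":0},
    {"tx":0,"ty":0.0002,"tz":-0.0191,"turn":0},
    {"tx":0,"ty":0.0007,"tz":-0.0238,"turn":0},
    {"tx":0,"ty":0.0014,"tz":-0.0286,"turn":0},
    {"tx":0,"ty":0.0022,"tz":-0.0333,"turn":0},
    {"tx":0,"ty":0.0031,"tz":-0.038,"turn":0},
    {"tx":0,"ty":0.0041,"tz":-0.0427,"turn":0},
    {"tx":0,"ty":0.0052,"tz":-0.0473,"turn":0},
    {"tx":0,"ty":0.0065,"tz":-0.0519,"turn":0},
    {"tx":0,"ty":0.0078,"tz":-0.0565,"turn":0},
    {"tx":0,"ty":0.0093,"tz":-0.0611,"turn":0},
    {"tx":0,"ty":0.0108,"tz":-0.0656,"turn":0},
    {"tx":0,"ty":0.0125,"tz":-0.0701,"turn":0},
    {"tx":0,"ty":0.0142,"tz":-0.0746,"turn":0},
    {"tx":0,"ty":0.0161,"tz":-0.079,"turn":0},
    {"tx":0,"ty":0.018,"tz":-0.0833,"turn":0},
    {"tx":0,"ty":0.018,"tz":-0.0833,"turn":0}
  ]
}}

```text
t: 5.23
ee_pos: [508.6, 59.3, 140.9]
eef_rot: [0.635, 0.772, -0.001, -0.001]
wrist_force: [-7.7, -2.3, 1.1]
grip_width: 8.9
gripper_force: 30.0
```

Request:
{"fn": "jog_arm", "kwargs": {
  "deltas": [
    {"tx":0,"ty":0.0005,"tz":-0.002,"turn":0},
    {"tx":0,"ty":0.001,"tz":-0.0041,"turn":0},
    {"tx":0,"ty":0.003,"tz":-0.0082,"turn":0},
    {"tx":0,"ty":0.0052,"tz":-0.0122,"turn":0},
    {"tx":0,"ty":0.0074,"tz":-0.0162,"turn":0},
    {"tx":0,"ty":0.0097,"tz":-0.0201,"turn":0},
    {"tx":0,"ty":0.0121,"tz":-0.024,"turn":0},
    {"tx":0,"ty":0.0146,"tz":-0.0278,"turn":0},
    {"tx":0,"ty":0.0172,"tz":-0.0315,"turn":0},
    {"tx":0,"ty":0.0199,"tz":-0.0352,"turn":0},
    {"tx":0,"ty":0.0226,"tz":-0.0389,"turn":0},
    {"tx":0,"ty":0.0254,"tz":-0.0424,"turn":0},
    {"tx":0,"ty":0.0283,"tz":-0.0459,"turn":0},
    {"tx":0,"ty":0.0313,"tz":-0.0494,"turn":0},
    {"tx":0,"ty":0.0343,"tz":-0.0528,"turn":0},
    {"tx":0,"ty":0.0375,"tz":-0.0561,"turn":0},
    {"tx":0,"ty":0.0407,"tz":-0.0593,"turn":0},
    {"tx":0,"ty":0.0439,"tz":-0.0625,"turn":0},
    {"tx":0,"ty":0.0473,"tz":-0.0656,"turn":0},
    {"tx":0,"ty":0.0473,"tz":-0.0656,"turn":0}
  ]
}}

```text
t: 6.9
ee_pos: [554.5, 68.7, 207.6]
eef_rot: [0.635, 0.772, -0.001, -0.001]
wrist_force: [-13.8, -0.0, 8.1]
grip_width: 8.9
gripper_force: 30.0
```

```bash
python3 -c "
from h import *
s=read_state();print(s['ee_pos'],s['wrist_force'],s['grip_width'])"
```

```text
[554.54681151  68.67536852 207.63508843] [-13.80845658  -0.02497522   8.10244263] 8.879602400138003
```

The lid is at about 0.8 rad, with some radial preload. I relax that first, then open the fingers.

Request:
{"fn": "jog_arm", "kwargs": {
  "deltas": [
    {"tx":0,"ty":-0.001,"tz":-0.0005,"turn":0},
    {"tx":0,"ty":-0.0025,"tz":-0.001,"turn":0},
    {"tx":0,"ty":-0.0025,"tz":-0.001,"turn":0},
    {"tx":0,"ty":-0.0025,"tz":-0.001,"turn":0}
  ]
}}

```text
t: 7.23
ee_pos: [554.5, 68.6, 207.7]
eef_rot: [0.635, 0.772, 0.002, 0.001]
wrist_force: [3.2, 4.9, -3.8]
grip_width: 8.9
gripper_force: 30.0
```

Request:
{"fn": "jog_arm", "kwargs": {
  "deltas": [
    {"tx":0,"ty":0,"tz":0,"turn":0},
    {"tx":0,"ty":0,"tz":0,"turn":0},
    {"tx":0,"ty":0,"tz":0,"turn":0},
    {"tx":0,"ty":0,"tz":0,"turn":0},
    {"tx":0,"ty":0,"tz":0,"turn":0}
  ],
  "fingers": 0.036
}}

```text
t: 7.65
ee_pos: [553.2, 67.5, 207.0]
eef_rot: [0.635, 0.772, 0.0, 0.0]
wrist_force: [-0.3, -0.2, 0.1]
grip_width: 35.9
gripper_force: 0.0
```

Request:
{"fn": "jog_arm", "kwargs": {
  "deltas": [
    {"tx":0,"ty":0.001,"tz":-0.01,"turn":0},
    {"tx":0,"ty":0.001,"tz":-0.025,"turn":0},
    {"tx":0,"ty":0.001,"tz":-0.04,"turn":0},
    {"tx":0,"ty":0.001,"tz":-0.05,"turn":0},
    {"tx":0,"ty":0.001,"tz":-0.05,"turn":0},
    {"tx":0,"ty":0.001,"tz":-0.05,"turn":0},
    {"tx":0,"ty":0.001,"tz":-0.05,"turn":0},
    {"tx":0,"ty":0.001,"tz":-0.05,"turn":0},
    {"tx":0,"ty":0.001,"tz":-0.05,"turn":0},
    {"tx":0,"ty":0.001,"tz":-0.05,"turn":0},
    {"tx":0,"ty":0.001,"tz":-0.05,"turn":0},
    {"tx":0,"ty":0.001,"tz":-0.05,"turn":0},
    {"tx":0,"ty":0.001,"tz":-0.05,"turn":0},
    {"tx":0,"ty":0.001,"tz":-0.05,"turn":0},
    {"tx":0,"ty":0.001,"tz":-0.05,"turn":0},
    {"tx":0,"ty":0.001,"tz":-0.05,"turn":0},
    {"tx":0,"ty":0.001,"tz":-0.05,"turn":0},
    {"tx":0,"ty":0.001,"tz":-0.05,"turn":0},
    {"tx":0,"ty":0.001,"tz":-0.05,"turn":0},
    {"tx":0,"ty":0.001,"tz":-0.05,"turn":0}
  ]
}}

```text
t: 9.32
ee_pos: [553.9, 68.0, 256.6]
eef_rot: [0.635, 0.772, 0.0, 0.0]
wrist_force: [-0.3, 0.3, -0.8]
grip_width: 36.2
gripper_force: 0.0
```

```bash
python3 - <<'E'
from h import *
s=read_state();print(s["ee_pos"],s["wrist_force"])
c=np.array([613,80.]);u=np.array([np.cos(.194),np.sin(.194)]);v=np.array([-u[1],u[0]])
S=snapshot("scene");x,y=290,120
im=cv2.resize(S["img"][y:y+140,x:x+130],None,fx=4,fy=4,interpolation=2)
for th in(.7,.8,.9):
  for w in(-55,55):
    p=c+u*(80-205*np.cos(th+.0146))+v*w; q=proj(S,[[*p,70+205*np.sin(th+.0146)]])[0]; print(th,w,((q-[x,y])*4+2).round())
cv2.imwrite("pics/half.png",im)
E
```

```text
[553.89183506  68.01968336 256.6257382 ] [-0.33505741  0.29043156 -0.83844162]
0.7 -55 [141. 266.]
0.7 55 [260. 223.]
0.8 -55 [148. 267.]
0.8 55 [268. 224.]
0.9 -55 [155. 271.]
0.9 55 [277. 227.]
```

View pics/half.png

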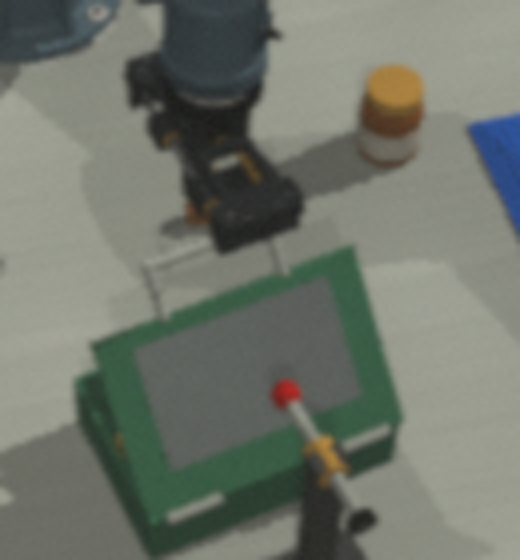

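The lid stands at about 0.8 rad untouched: the bar's left end is at (148,265), where 0.8 rad predicts (148,267), and the dome is at (287,393). I hold a little longer, then descend and take the bar again, deeper.

Request:
{"fn": "jog_arm", "kwargs": {
  "deltas": [
    {"tx":0,"ty":0,"tz":0,"turn":0},
    {"tx":0,"ty":0,"tz":0,"turn":0},
    {"tx":0,"ty":0,"tz":0,"turn":0},
    {"tx":0,"ty":0,"tz":0,"turn":0},
    {"tx":0,"ty":0,"tz":0,"turn":0},
    {"tx":0,"ty":0,"tz":0,"turn":0},
    {"tx":0,"ty":0,"tz":0.01,"turn":0},
    {"tx":0,"ty":0,"tz":0.02,"turn":0},
    {"tx":0,"ty":0,"tz":0.03,"turn":0},
    {"tx":0,"ty":0,"tz":0.038,"turn":0},
    {"tx":0,"ty":0,"tz":0.044,"turn":0},
    {"tx":0,"ty":0,"tz":0.05,"turn":0},
    {"tx":0,"ty":0,"tz":0.053,"turn":0},
    {"tx":0,"ty":0,"tz":0.053,"turn":0},
    {"tx":0,"ty":0,"tz":0.053,"turn":0}
  ],
  "fingers": 0.032
}}

```text
t: 10.62
ee_pos: [554.0, 68.0, 203.6]
eef_rot: [0.635, 0.772, -0.0, 0.0]
wrist_force: [-0.0, 1.0, -0.7]
grip_width: 32.1
gripper_force: 0.0
```

Request:
{"fn": "jog_arm", "kwargs": {
  "deltas": [
    {"tx":0,"ty":0,"tz":0,"turn":0},
    {"tx":0,"ty":0,"tz":0,"turn":0},
    {"tx":0,"ty":0,"tz":0,"turn":0},
    {"tx":0,"ty":0,"tz":0,"turn":0},
    {"tx":0,"ty":0,"tz":0,"turn":0}
  ],
  "fingers": 0.004
}}

```text
t: 11.03
ee_pos: [554.4, 68.0, 203.9]
eef_rot: [0.635, 0.772, 0.0, 0.001]
wrist_force: [2.3, -0.4, -0.5]
grip_width: 9.0
gripper_force: 30.0
```

```bash
python3 arc.py .8 1.2 18; python3 arc.py 1.2 1.6 40
```

```text
0.8 1.2 [(np.float64(0.0033), np.float64(-0.0031)), (np.float64(0.0068), np.float64(-0.0061)), (np.float64(0.0102), np.float64(-0.009)), (np.float64(0.0138), np.float64(-0.0119)), (np.float64(0.0174), np.float64(-0.0147)), (np.float64(0.0211), np.float64(-0.0174)), (np.float64(0.0248), np.float64(-0.02)), (np.float64(0.0286), np.float64(-0.0225)), (np.float64(0.0324), np.float64(-0.025)), (np.float64(0.0363), np.float64(-0.0273)), (np.float64(0.0403), np.float64(-0.0296)), (np.float64(0.0443), np.float64(-0.0318)), (np.float64(0.0483), np.float64(-0.0339)), (np.float64(0.0524), np.float64(-0.0359)), (np.float64(0.0565), np.float64(-0.0378)), (np.float64(0.0607), np.float64(-0.0396)), (np.float64(0.0649), np.float64(-0.0414)), (np.float64(0.0692), np.float64(-0.043))]
1.2 1.6 [(np.float64(0.0019), np.float64(-0.0007)), (np.float64(0.0039), np.float64(-0.0014)), (np.float64(0.0058), np.float64(-0.0021)), (np.float64(0.0077), np.float64(-0.0027)), (np.float64(0.0097), np.float64(-0.0033)), (np.float64(0.0116), np.float64(-0.0039)), (np.float64(0.0136), np.float64(-0.0045)), (np.float64(
[... 700 characters left out ...]
at64(-0.0115)), (np.float64(0.0498), np.float64(-0.0117)), (np.float64(0.0518), np.float64(-0.0119)), (np.float64(0.0538), np.float64(-0.0121)), (np.float64(0.0559), np.float64(-0.0123)), (np.float64(0.0579), np.float64(-0.0124)), (np.float64(0.06), np.float64(-0.0125)), (np.float64(0.062), np.float64(-0.0126)), (np.float64(0.0641), np.float64(-0.0127)), (np.float64(0.0661), np.float64(-0.0128)), (np.float64(0.0682), np.float64(-0.0128)), (np.float64(0.0702), np.float64(-0.0129)), (np.float64(0.0723), np.float64(-0.0129)), (np.float64(0.0743), np.float64(-0.0128)), (np.float64(0.0764), np.float64(-0.0128)), (np.float64(0.0784), np.float64(-0.0128)), (np.float64(0.0805), np.float64(-0.0127))]
```

Request:
{"fn": "jog_arm", "kwargs": {
  "deltas": [
    {"tx":0,"ty":0.0015,"tz":-0.0015,"turn":0},
    {"tx":0,"ty":0.0033,"tz":-0.0031,"turn":0},
    {"tx":0,"ty":0.0068,"tz":-0.0061,"turn":0},
    {"tx":0,"ty":0.0102,"tz":-0.009,"turn":0},
    {"tx":0,"ty":0.0138,"tz":-0.0119,"turn":0},
    {"tx":0,"ty":0.0174,"tz":-0.0147,"turn":0},
    {"tx":0,"ty":0.0211,"tz":-0.0174,"turn":0},
    {"tx":0,"ty":0.0248,"tz":-0.02,"turn":0},
    {"tx":0,"ty":0.0286,"tz":-0.0225,"turn":0},
    {"tx":0,"ty":0.0324,"tz":-0.025,"turn":0},
    {"tx":0,"ty":0.0363,"tz":-0.0273,"turn":0},
    {"tx":0,"ty":0.0403,"tz":-0.0296,"turn":0},
    {"tx":0,"ty":0.0443,"tz":-0.0318,"turn":0},
    {"tx":0,"ty":0.0483,"tz":-0.0339,"turn":0},
    {"tx":0,"ty":0.0524,"tz":-0.0359,"turn":0},
    {"tx":0,"ty":0.0565,"tz":-0.0378,"turn":0},
    {"tx":0,"ty":0.0607,"tz":-0.0396,"turn":0},
    {"tx":0,"ty":0.0649,"tz":-0.0414,"turn":0},
    {"tx":0,"ty":0.0692,"tz":-0.043,"turn":0},
    {"tx":0,"ty":0.0692,"tz":-0.043,"turn":0}
  ]
}}

```text
t: 12.7
ee_pos: [622.8, 82.1, 248.3]
eef_rot: [0.635, 0.772, 0.001, 0.0]
wrist_force: [-4.8, 0.2, 0.4]
grip_width: 8.7
gripper_force: 30.0
```

```bash
cat > st.py <<'E'
from h import *
s=read_state();u=np.array([np.cos(.194),np.sin(.194)])
e=s["ee_pos"];a=(e[:2]-[613,80])@u-80; F=s["wrist_force"]; fa=F[:2]@u
ph=np.arccos(np.clip(-a/205,-1,1)); print("t",round(s["t"],2),"along",a.round(2),"z",e[2].round(2),"phi(x)",ph.round(3),"Falong",fa.round(2),"Fz",F[2].round(2),"Ftan",(fa*np.sin(ph)+F[2]*np.cos(ph)).round(2),"Frad_out",(-fa*np.cos(ph)+F[2]*np.sin(ph)).round(2))
S=snapshot("scene");h=cv2.cvtColor(S["img"],cv2.COLOR_BGR2HSV)
w=S["img"].astype(float);r=np.clip(w[...,2]-np.maximum(w[...,0],w[...,1])-60,0,None);m=np.zeros_like(r);m[205:232,350:375]=1;r*=m
yy,xx=np.mgrid[:400,:640];print("dome px",(r*xx).sum()/r.sum(),(r*yy).sum()/r.sum(),r.sum())
E
python3 st.py
```

```text
t 12.7 along -69.94 z 248.29 phi(x) 1.223 Falong -4.64 Fz 0.42 Ftan -4.22 Frad_out 1.98
dome px 361.6738683127572 217.2993827160494 972.0
```

Request:
{"fn": "jog_arm", "kwargs": {
  "deltas": [
    {"tx":0,"ty":0.0019,"tz":-0.0007,"turn":0},
    {"tx":0,"ty":0.0039,"tz":-0.0014,"turn":0},
    {"tx":0,"ty":0.0058,"tz":-0.0021,"turn":0},
    {"tx":0,"ty":0.0077,"tz":-0.0027,"turn":0},
    {"tx":0,"ty":0.0097,"tz":-0.0033,"turn":0},
    {"tx":0,"ty":0.0116,"tz":-0.0039,"turn":0},
    {"tx":0,"ty":0.0136,"tz":-0.0045,"turn":0},
    {"tx":0,"ty":0.0156,"tz":-0.0051,"turn":0},
    {"tx":0,"ty":0.0176,"tz":-0.0056,"turn":0},
    {"tx":0,"ty":0.0195,"tz":-0.0062,"turn":0},
    {"tx":0,"ty":0.0215,"tz":-0.0067,"turn":0},
    {"tx":0,"ty":0.0235,"tz":-0.0072,"turn":0}
  ]
}}

```text
t: 13.75
ee_pos: [645.0, 86.7, 255.6]
eef_rot: [0.635, 0.772, 0.001, -0.0]
wrist_force: [-7.5, 0.6, 1.9]
grip_width: 8.5
gripper_force: 30.0
```

```bash
python3 st.py;python3 arc.py 1.32 1.6 28
```

```text
t 13.75 along -47.28 z 255.56 phi(x) 1.338 Falong -7.26 Fz 1.88 Ftan -6.63 Frad_out 3.51
dome px 361.5078125 217.18055555555554 1152.0
1.32 1.6 [(np.float64(0.002), np.float64(-0.0005)), (np.float64(0.004), np.float64(-0.0009)), (np.float64(0.006), np.float64(-0.0013)), (np.float64(0.008), np.float64(-0.0018)), (np.float64(0.01), np.float64(-0.0021)), (np.float64(0.012), np.float64(-0.0025)), (np.float64(0.0141), np.float64(-0.0029)), (np.float64(0.0161), np.float64(-0.0032)), (np.float64(0.0181), np.float64(-0.0035)), (np.float64(0.0201), np.float64(-0.0038)), (np.float64(0.0222), np.float64(-0.0041)), (np.float64(0.0242), np.float64(-0.0043)), (np.float64(0.0262), np.float64(-0.0045)), (np.float64(0.0283), np.float64(-0.0047)), (np.float64(0.0303), np.float64(-0.0049)), (np.float64(0.0324), np.float64(-0.0051)), (np.float64(0.0344), np.float64(-0.0052)), (np.float64(0.0365), np.float64(-0.0054)), (np.float64(0.0385), np.float64(-0.0055)), (np.float64(0.0406), np.float64(-0.0056)), (np.float64(0.0426), np.float64(-0.0056)), (np.float64(0.0447), np.float64(-0.0057)), (np.float64(0.0467), np.float64(-0.0057)), (np.float64(0.0488), np.float64(-0.0057)), (np.float64(0.0508), np.float64(-0.0057)), (np.float64(0.0529), np.float64(-0.0056)), (np.float64(0.0549), np.float64(-0.0056)), (np.float64(0.0569), np.float64(-0.0055))]
```

Request:
{"fn": "jog_arm", "kwargs": {
  "deltas": [
    {"tx":0,"ty":0.002,"tz":-0.0005,"turn":0},
    {"tx":0,"ty":0.004,"tz":-0.0009,"turn":0},
    {"tx":0,"ty":0.006,"tz":-0.0013,"turn":0}
  ]
}}

```text
t: 14.05
ee_pos: [651.0, 87.9, 257.0]
eef_rot: [0.635, 0.772, 0.001, 0.0]
wrist_force: [-7.7, 1.0, 3.3]
grip_width: 8.8
gripper_force: 30.0
```

```bash
python3 st.py
```

```text
t 14.05 along -41.19 z 257.05 phi(x) 1.368 Falong -7.38 Fz 3.28 Ftan -6.57 Frad_out 4.69
dome px 361.5704347826087 217.18869565217392 1150.0
```

Request:
{"fn": "jog_arm", "kwargs": {
  "deltas": [
    {"tx":0,"ty":0.002,"tz":-0.0007,"turn":0},
    {"tx":0,"ty":0.004,"tz":-0.0013,"turn":0}
  ]
}}

```text
t: 14.27
ee_pos: [654.8, 88.7, 257.9]
eef_rot: [0.635, 0.772, 0.001, -0.0]
wrist_force: [-6.4, 1.3, 0.5]
grip_width: 8.9
gripper_force: 30.0
```

Request:
{"fn": "jog_arm", "kwargs": {
  "deltas": [
    {"tx":0,"ty":0.002,"tz":-0.0004,"turn":0},
    {"tx":0,"ty":0.004,"tz":-0.0008,"turn":0}
  ]
}}

```text
t: 14.43
ee_pos: [658.7, 89.5, 258.7]
eef_rot: [0.635, 0.772, 0.001, -0.0]
wrist_force: [-7.7, 1.0, 0.1]
grip_width: 8.9
gripper_force: 30.0
```

```bash
python3 st.py
```

```text
t 14.43 along -33.27 z 258.69 phi(x) 1.408 Falong -7.35 Fz 0.08 Ftan -7.24 Frad_out 1.27
dome px 361.6753246753247 217.25374625374624 1001.0
```

Request:
{"fn": "jog_arm", "kwargs": {
  "deltas": [
    {"tx":0,"ty":0.0015,"tz":-0.0002,"turn":0},
    {"tx":0,"ty":0.003,"tz":-0.0005,"turn":0}
  ]
}}

```text
t: 14.65
ee_pos: [661.7, 90.2, 259.2]
eef_rot: [0.635, 0.772, 0.001, -0.0]
wrist_force: [-6.5, 0.6, 1.6]
grip_width: 9.0
gripper_force: 30.0
```

```bash
python3 st.py
```

```text
t 14.65 along -30.29 z 259.24 phi(x) 1.422 Falong -6.23 Fz 1.58 Ftan -5.93 Frad_out 2.49
dome px 361.69353233830844 217.26865671641792 1005.0
```

No contact yet, and the baseline is about 6–7 N. I continue in small steps.

Request:
{"fn": "jog_arm", "kwargs": {
  "deltas": [
    {"tx":0,"ty":0.0015,"tz":-0.0002,"turn":0},
    {"tx":0,"ty":0.003,"tz":-0.0005,"turn":0}
  ]
}}

```text
t: 14.87
ee_pos: [664.6, 90.8, 259.7]
eef_rot: [0.635, 0.772, 0.001, -0.0]
wrist_force: [-6.2, 1.4, -0.4]
grip_width: 8.9
gripper_force: 30.0
```

```bash
python3 st.py
```

```text
t 14.87 along -27.29 z 259.74 phi(x) 1.437 Falong -5.77 Fz -0.42 Ftan -5.78 Frad_out 0.35
dome px 361.68520357497516 217.2899702085402 1007.0
```

Request:
{"fn": "jog_arm", "kwargs": {
  "deltas": [
    {"tx":0,"ty":0.0015,"tz":-0.0002,"turn":0},
    {"tx":0,"ty":0.003,"tz":-0.0004,"turn":0}
  ]
}}

```text
t: 15.08
ee_pos: [667.6, 91.3, 260.2]
eef_rot: [0.635, 0.772, 0.001, -0.0]
wrist_force: [-6.4, 1.4, 1.4]
grip_width: 9.1
gripper_force: 30.0
```

```bash
python3 st.py
```

```text
t 15.08 along -24.26 z 260.18 phi(x) 1.452 Falong -5.99 Fz 1.41 Ftan -5.78 Frad_out 2.11
dome px 361.67423494570585 217.27936821322803 1013.0
```

Request:
{"fn": "jog_arm", "kwargs": {
  "deltas": [
    {"tx":0,"ty":0.0015,"tz":-0.0002,"turn":0},
    {"tx":0,"ty":0.003,"tz":-0.0004,"turn":0}
  ]
}}

```text
t: 15.3
ee_pos: [670.4, 91.9, 260.6]
eef_rot: [0.635, 0.773, 0.001, -0.0]
wrist_force: [-8.0, 0.9, 1.4]
grip_width: 8.9
gripper_force: 30.0
```

```bash
python3 st.py
```

```text
t 15.3 along -21.39 z 260.59 phi(x) 1.466 Falong -7.7 Fz 1.35 Ftan -7.52 Frad_out 2.15
dome px 361.8049040511727 217.49360341151385 938.0
```

Contact looks likely: the force rose about 1.7 N and the dome centroid shifted. I go on in small steps.

Request:
{"fn": "jog_arm", "kwargs": {
  "deltas": [
    {"tx":0,"ty":0.001,"tz":-0.0001,"turn":0},
    {"tx":0,"ty":0.002,"tz":-0.0002,"turn":0}
  ]
}}

```text
t: 15.52
ee_pos: [672.0, 92.2, 260.8]
eef_rot: [0.635, 0.772, 0.0, -0.0]
wrist_force: [-9.6, 1.4, 3.2]
grip_width: 9.1
gripper_force: 30.0
```

```bash
python3 st.py
```

```text
t 15.52 along -19.74 z 260.8 phi(x) 1.474 Falong -9.19 Fz 3.16 Ftan -8.84 Frad_out 4.03
dome px 361.9015151515151 217.71753246753246 924.0
```

Request:
{"fn": "jog_arm", "kwargs": {
  "deltas": [
    {"tx":0,"ty":0.001,"tz":-0.0001,"turn":0},
    {"tx":0,"ty":0.0017,"tz":-0.0002,"turn":0},
    {"tx":0,"ty":0.0017,"tz":-0.0002,"turn":0},
    {"tx":0,"ty":0.0017,"tz":-0.0002,"turn":0},
    {"tx":0,"ty":0.0017,"tz":-0.0002,"turn":0},
    {"tx":0,"ty":0.0017,"tz":-0.0002,"turn":0},
    {"tx":0,"ty":0.0017,"tz":-0.0002,"turn":0},
    {"tx":0,"ty":0.0017,"tz":-0.0002,"turn":0},
    {"tx":0,"ty":0.0017,"tz":-0.0002,"turn":0},
    {"tx":0,"ty":0.0017,"tz":-0.0002,"turn":0}
  ]
}}

```text
t: 16.4
ee_pos: [673.4, 92.6, 260.9]
eef_rot: [0.635, 0.773, 0.0, -0.001]
wrist_force: [-9.8, 1.5, 3.4]
grip_width: 8.9
gripper_force: 30.0
```

```bash
python3 st.py
```

```text
t 16.4 along -18.3 z 260.93 phi(x) 1.481 Falong -9.35 Fz 3.42 Ftan -9.01 Frad_out 4.25
dome px 362.00213447171825 217.86979722518677 937.0
```

The push is about 7.5–8 N by force, spring travel and dome shift, and it has been held for over 0.8 s. I unload the arm a little, then open and rise.

Request:
{"fn": "jog_arm", "kwargs": {
  "deltas": [
    {"tx":0,"ty":-0.0005,"tz":0,"turn":0},
    {"tx":0,"ty":-0.001,"tz":0,"turn":0},
    {"tx":0,"ty":-0.001,"tz":0,"turn":0}
  ]
}}

```text
t: 16.7
ee_pos: [673.4, 92.5, 260.9]
eef_rot: [0.635, 0.772, 0.001, 0.0]
wrist_force: [-5.0, 2.0, 0.3]
grip_width: 8.6
gripper_force: 30.0
```

```bash
python3 st.py
```

```text
t 16.7 along -18.33 z 260.93 phi(x) 1.481 Falong -4.54 Fz 0.29 Ftan -4.5 Frad_out 0.7
dome px 361.99152542372883 217.87076271186442 944.0
```

Request:
{"fn": "jog_arm", "kwargs": {
  "deltas": [
    {"tx":0,"ty":0,"tz":0,"turn":0},
    {"tx":0,"ty":0,"tz":0,"turn":0},
    {"tx":0,"ty":0,"tz":0,"turn":0},
    {"tx":0,"ty":0,"tz":0,"turn":0},
    {"tx":0,"ty":0,"tz":0,"turn":0},
    {"tx":0,"ty":0,"tz":0,"turn":0}
  ],
  "fingers": 0.036
}}

```text
t: 17.25
ee_pos: [673.3, 91.3, 259.6]
eef_rot: [0.635, 0.772, 0.0, 0.0]
wrist_force: [0.3, -0.1, 0.3]
grip_width: 35.7
gripper_force: 0.0
```

```bash
python3 st.py
```

```text
t 17.25 along -18.65 z 259.58 phi(x) 1.48 Falong 0.26 Fz 0.3 Ftan 0.28 Frad_out 0.27
dome px 361.98945147679325 217.86708860759492 948.0
```

The fingers are open and the dome is still compressed, so the lid holds. I rise clear and confirm.

Request:
{"fn": "jog_arm", "kwargs": {
  "deltas": [
    {"tx":0,"ty":0,"tz":-0.01,"turn":0},
    {"tx":0,"ty":0,"tz":-0.025,"turn":0},
    {"tx":0,"ty":0,"tz":-0.045,"turn":0},
    {"tx":0,"ty":0,"tz":-0.065,"turn":0},
    {"tx":0,"ty":0,"tz":-0.08,"turn":0},
    {"tx":0,"ty":0,"tz":-0.09,"turn":0},
    {"tx":0,"ty":0,"tz":-0.09,"turn":0},
    {"tx":0,"ty":0,"tz":-0.09,"turn":0},
    {"tx":0,"ty":0,"tz":-0.09,"turn":0},
    {"tx":0,"ty":0,"tz":-0.09,"turn":0},
    {"tx":0,"ty":0,"tz":-0.09,"turn":0},
    {"tx":0,"ty":0,"tz":-0.09,"turn":0}
  ]
}}

```text
t: 18.3
ee_pos: [672.8, 91.4, 348.4]
eef_rot: [0.635, 0.772, -0.0, -0.001]
wrist_force: [-0.2, -0.5, -0.5]
grip_width: 36.0
gripper_force: 0.0
```

```bash
python3 st.py; python3 - <<'E'
from h import *
S=snapshot("scene");cv2.imwrite("pics/end.png",cv2.resize(S["img"][100:290,260:460],None,fx=3,fy=3,interpolation=2))
E
```

```text
t 18.3 along -19.17 z 348.38 phi(x) 1.477 Falong -0.3 Fz -0.48 Ftan -0.35 Frad_out -0.44
dome px 361.99568034557234 217.87041036717062 926.0
```

View pics/end.png

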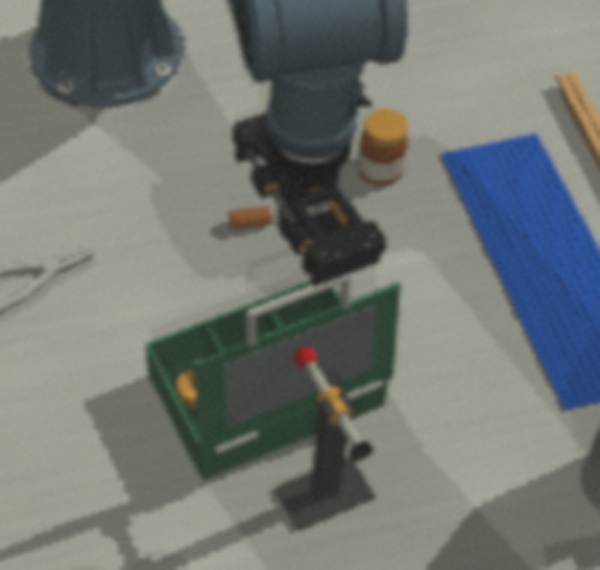

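The lid stands nearly upright against the red dome at (306,356), with the gripper clear above the bar and the other things undisturbed.

```bash
python3 -c "
from workcell import *
print(sign_off())"
```

```text
the job is handed in; nothing more can be done
None
```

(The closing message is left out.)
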